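Right a tipped sample vial on a revolving stain rack

TASK

The pond sample vial has tipped over on the freely turning rack and there is no room to right it between the stain bottles. Lift it off, set it down and let go of it beside the rack (the amber lid keeps it from rolling away), take it afresh and put it back standing upright, cap up, in the middle of its empty pad. Keep all four stain bottles standing on their pads, and leave the rack at rest.

Things in the scene. Friction and masses are not known exactly. Their poses are not given: they have to be found in the camera images.
- vial: the sample vial that has tipped over: clear, greenish contents, cream snap cap; a cylinder 25 mm across and 57 mm long. Origin: centre of its base; z along its axis from the base to the cap. At the start it lies on the turntable over its own pad, its axis roughly square to the line from the turntable's centre
- vial_pad (a point): the vial's own place: centre of the empty dark rubber pad (44 mm across, flat, level with the deck) on top of the turntable, 75 mm from its centre; turns with the turntable
- turntable_center (a point): centre of the turntable's top face: flat round light wooden deck, 260 mm across, top 28 mm above the work surface, underside 14 mm; five pads evenly spaced on a circle of 75 mm radius; z up, x points from the centre to the vial's pad. Its foot is fixed to the work surface
- pad_1 (a point): centre of a pad that a stain bottle stands on, the first one counter-clockwise from the vial's pad; otherwise like it
- pad_2 (a point): centre of a pad that a stain bottle stands on, the second one counter-clockwise from the vial's pad; otherwise like it
- pad_3 (a point): centre of a pad that a stain bottle stands on, the third one counter-clockwise from the vial's pad; otherwise like it
- pad_4 (a point): centre of a pad that a stain bottle stands on, the fourth one counter-clockwise from the vial's pad; otherwise like it
- turntable (a joint): turning angle of the turntable, rad, counter-clockwise from above; turns without end and almost without friction
- tray_lid: amber plastic jar lid lying open side up on the work surface, 105 mm across outside, 19 mm high; inside about 90 mm across with a flat floor about 2 mm above the work surface. Loose, light. Origin: centre of its underside. A place to lay the vial where it cannot roll away
- bottle_iodine: dropper bottle, 29 mm across, glass body 62 mm high and with its red rubber bulb 96 mm; brown, iodine-coloured contents, pale label. Origin: centre of its underside, z along its axis. Stands on the turntable, a bystander
- bottle_water: dropper bottle, 29 mm across, glass body 62 mm high and with its red rubber bulb 92 mm; clear, light-blue label. Origin: centre of its underside, z along its axis. Stands on the turntable, a bystander
- bottle_eosin: dropper bottle, 29 mm across, glass body 62 mm high and with its red rubber bulb 96 mm; brown, label with a red band. Origin: centre of its underside, z along its axis. Stands on the turntable, a bystander
- bottle_blue: dropper bottle, 29 mm across, glass body 62 mm high and with its red rubber bulb 96 mm; clear, label with a dark-blue band. Origin: centre of its underside, z along its axis. Stands on the turntable, a bystander

How it is judged (in metres and radians):
On the way:
1. The vial has been lifted off the turntable, set down beside it (on the work surface or in the amber lid) and let go (horizontal distance between vial and turntable_center above 0.14 m and height (world z) of vial between -0.01 and 0.045 m and contact force between vial and the fingers below 0.05 N and linear speed of vial below 0.05 m/s), for 0.2 s.
At the end, for the whole second after the job is handed in: The vial stands at rest on the turntable, cap up (within 0.1 rad), its base within 12 mm of the middle of its own pad; the turntable is at rest (below 0.1 rad/s); the four stain bottles stand upright (within 0.1 rad), each within 15 mm of the middle of one of the bottle pads (angle between each of vial, bottle_iodine, bottle_water, bottle_eosin, bottle_blue's own z axis and vertical below 0.1 rad and horizontal distance between vial and vial_pad below 0.012 m and height (world z) of vial between 0.022 and 0.034 m and linear speed of vial below 0.03 m/s and velocity of joint turntable between -0.1 and 0.1 rad/s and (horizontal distance between bottle_iodine and pad_1 below 0.015 m or horizontal distance between bottle_iodine and pad_2 below 0.015 m or horizontal distance between bottle_iodine and pad_3 below 0.015 m or horizontal distance between bottle_iodine and pad_4 below 0.015 m) and height (world z) of each of bottle_iodine, bottle_water, bottle_eosin, bottle_blue above 0.022 m and (horizontal distance between bottle_water and pad_1 below 0.015 m or horizontal distance between bottle_water and pad_2 below 0.015 m or horizontal distance between bottle_water and pad_3 below 0.015 m or horizontal distance between bottle_water and pad_4 below 0.015 m) and (horizontal distance between bottle_eosin and pad_1 below 0.015 m or horizontal distance between bottle_eosin and pad_2 below 0.015 m or horizontal distance between bottle_eosin and pad_3 below 0.015 m or horizontal distance between bottle_eosin and pad_4 below 0.015 m) and (horizontal distance between bottle_blue and pad_1 below 0.015 m or horizontal distance between bottle_blue and pad_2 below 0.015 m or horizontal distance between bottle_blue and pad_3 below 0.015 m or horizontal distance between bottle_blue and pad_4 below 0.015 m)); the robot touches nothing.
It fails at once if A stain bottle is knocked over (leans by more than 0.4 rad) or falls off the turntable (angle between any of bottle_iodine, bottle_water, bottle_eosin, bottle_blue's own z axis and vertical above 0.4 rad or height (world z) of any of bottle_iodine, bottle_water, bottle_eosin, bottle_blue below 0.015 m).
It also fails if it takes over 61 s, if anything falls off the work surface, if the arm or the gripper's body presses on something with over 40 N, if the wrist force passes 120 N, or if a joint passes its speed limit or range.

ROBOT

A 6-joint arm with a two-finger parallel gripper is mounted at the origin on a cart in front of the work surface, level with it; the furniture and walls round the work are solid. World frame = base frame: x ahead of the robot, y to its left, z up, the work surface at z = 0. Lengths are in m, angles in degrees, forces in N, time in s.
With the tool pointing down it reaches from about 0.3 to 0.75 m from the base axis. Payload 8.5 kg.
Tool frame: the origin (TCP) lies midway between the tips of the shut fingers; the grasp point (between the pads) lies 19 mm behind it (env.grasp_offset is the distance from the TCP to the grasp point, in m); z points along the fingers, y is the line along which they close (so a half turn about z gives the same grasp; the last joint's range is limited). The gripper opens to 85 mm and grips with 20 to 120 N. Pads are 22 mm wide; open, the fingers measure 114 mm over their backs; the gripper's body (76 mm by 85 mm) begins 54 mm behind the grasp point. The pads swing forward as they close: fully open they stand 13 mm farther back than shut.
Start: joints at [54.872, 21.807, 74.336, -0, 83.858, -12.336], TCP at [0.213, 0.507, 0.231] pointing down, gripper open.
Joint ranges: [-178.18, 178.18], [-50.72, 133.34], [12.68, 142.11], [-81.47, 261.47], [9.98, 163.14], [-165.26, 165.26]. Speed limits (degrees/s): [136.94, 136.94, 180, 180, 180, 180].

INTERFACE

Orientations are given as a 3x3 rotation matrix whose columns are the frame's x, y, z axes.
In Python, from rig import env gives the robot as it stands.
- The arm moves only by the tool servo_tool, never from a script. Its argument "deltas" is text: rows parted by semicolons, each of 7 numbers parted by spaces: the opening, from 0 (shut) to 1 (fully open), then the shift along the tool's x, y, z in mm, then the turn, a rotation vector about the tool's x, y, z in rad. A call has 1 to 8 rows; each row shifts and turns the commanded pose from where the row before left it, along the tool's axes as they then stand; what a row does not reach is not made up. A row lasts 1/12 s, in which the tool goes at most 41.7 mm and 7.16 degrees, less where a joint would pass 70% of its speed; a pose out of reach is approached as far as the arm can. A call is refused whole if a number of a shift passes 41.7 or a number of a turn 0.125, either way. A call with a gripper value outside its range is refused whole. The fingers move at their own pace and stop on an object; "newtons" is the grip in N (left out, the last holds). Time passes only in rows, so rows that do not move let the fingers close. It gives the time, the measured TCP pose, the force, the opening and the grip force at its end, in the units of the state.
- env.observe(): the state, without advancing time (a new reading comes with each control period).
- env.get_image(name): name is "scene" or "top" or "wrist"; returns a dict with "img" (400x640x3 uint8, red, green, blue), "depth" (400x640 float32, m along the optical axis (not along the pixel's ray), 0 where there is no reading), "camera_matrix" (3x3 intrinsics, pixels), "D" ([k1, k2, p1, p2, k3] as OpenCV has them; the pictures are not rectified), "world_to_cam" (4x4, takes a point from world to camera coordinates). Camera axes: x right, y down, z forward; pixel columns grow to the right and rows downward; lengths in m; the calibration is good to about 2 mm. A picture is of the moment at which its call begins.
- env.close_job(): hands the job in; it is judged then, once.
Trained networks look in a picture, given as the dict that the camera call returned (one of the last four; its "shot" number tells which), for a name from the list of things; names that differ only in an ending like _2 or _b are one class to them, and where a whole thing is asked for, a point or a joint stands for the part that bears it (a point fixed in the world has none). Each returns a list of dicts, best first, with "conf" (0 to 1); they miss things now and then, are a little off and sometimes report something else, mostly with a low value. They report only what shows in the picture. A call takes as long as a camera call.
- env.spot_in(name, picture): "bbox" ([centre column, centre row, width, height] in pixels, round what is visible of it).
- env.spot_point(name, picture): "uv" ([column, row] in pixels: a listed point, or the origin of a listed thing).
The state is a dict: "time_s": time; "q": joint angles; "qvel": joint speeds; "joint_efforts": joint torques, N m; "position": TCP position; "tool_rot": TCP orientation; "ft_force": force on the tool from outside, world axes, zero at the start; "wrist_torque": the same for the moment, N m; "grip_width": finger opening in m; "gripper_force": force on a finger pad.
Only numpy, scipy, OpenCV 4.12 (cv2) and the standard library are available. Lean on these libraries where they do the work, as an engineer would, in place of code of your own. Each camera call takes 0.05 s, during which the arm holds its last target. There are 200 camera calls.

## Working session

There is one attempt and no reset: what is moved stays moved. The work goes in short steps, Python scripts to look and compute and a tool call to move; the robot and the scene stay as the last step left them, time stands still between calls to the robot, and variables do not carry over. Pictures are saved under pics/ and viewed, at most 13 in all, crops included, and the job is handed in when it is done.

Besides the shell and the picture viewer there is one more tool, called after ">>>" in YAML: its name, and indented under it one key for each argument. servo_tool: Moves the arm, as the interface text tells. Its arguments: {"type":"object","properties":{"deltas":{"type":"string"},"newtons":{"type":"number"}},"required":["deltas"]}

```bash
mkdir -p pics; ls
cat > h.py <<'E'
import numpy as np, cv2
from rig import env
np.set_printoptions(precision=4,suppress=True)
NAMES=["vial","vial_pad","turntable_center","pad_1","pad_2","pad_3","pad_4","tray_lid","bottle_iodine","bottle_water","bottle_eosin","bottle_blue"]
def ray(p,uv):
    n=cv2.undistortPoints(np.array([[uv]],float),p["camera_matrix"],np.array(p["D"],float)).ravel()
    R=p["world_to_cam"][:3,:3];t=p["world_to_cam"][:3,3]
    return -R.T@t, R.T@np.array([n[0],n[1],1.])
def at_z(p,uv,z):
    o,d=ray(p,uv); return o+d*(z-o[2])/d[2]
def at_depth(p,uv):
    o,d=ray(p,uv); dd=p["depth"][int(round(uv[1])),int(round(uv[0]))]
    return o+d*dd
def cloud(p,step=1):
    vs,us=np.mgrid[0:400:step,0:640:step]; d=p["depth"][vs,us]
    n=cv2.undistortPoints(np.stack([us.ravel(),vs.ravel()],1).astype(float)[:,None],p["camera_matrix"],np.array(p["D"],float)).reshape(-1,2)
    c=np.c_[n,np.ones(len(n))]*d.ravel()[:,None]
    R=p["world_to_cam"][:3,:3];t=p["world_to_cam"][:3,3]
    w=(c-t)@R
    w[d.ravel()==0]=np.nan
    return w.reshape(d.shape+(3,))
def save(p,f): cv2.imwrite("pics/"+f,p["img"][:,:,::-1])
E
python3 - <<'E'
from h import *
s=env.observe(); print(s["position"],s["tool_rot"],s["time_s"],env.grasp_offset)
ps={}
for c in ["top","scene"]:
    p=env.get_image(c); save(p,c+"1.png")
    print(c, "campos",ray(p,(320,200))[0])
    for n in NAMES:
        z={"vial_pad":.028,"turntable_center":.028,"vial":.04,"tray_lid":0}.get(n,.028)
        r=env.spot_point(n,p)[:2]; b=env.spot_in(n,p)[:1]
        for q in r: print(n,round(q["conf"],2),np.array(q["uv"]).round(1),at_z(p,q["uv"],z),at_depth(p,q["uv"]))
        for q in b: print("   box",round(q["conf"],2),np.array(q["bbox"]).round(0))
a=cv2.imread("pics/top1.png")
E
```

```text
pics
[0.2129 0.5068 0.2307] [[-0.9219  0.3874 -0.0008]
 [ 0.3874  0.9219 -0.0012]
 [ 0.0003 -0.0014 -1.    ]] 0.0 0.0187
top campos [0.475  0.2245 0.9123]
vial 0.69 [377.8 177.5] [0.5947 0.0849 0.04  ] [0.5929 0.0871 0.0533]
   box 0.57 [351. 201. 116. 115.]
vial_pad 0.55 [374.  173.1] [0.6064 0.0911 0.028 ] [0.6023 0.0952 0.0552]
   box 0.72 [352. 205. 116. 119.]
turntable_center 0.66 [354.5 202.2] [0.543  0.1365 0.028 ] [0.5427 0.1369 0.0318]
   box 0.71 [353. 204. 118. 116.]
pad_1 0.72 [329.6 172.4] [0.6103 0.1892 0.028 ] [0.596  0.1929 0.1214]
pad_1 0.64 [353.6 234.2] [0.4731 0.1408 0.028 ] [0.4733 0.1482 0.1067]
   box 0.56 [351. 203. 113. 119.]
pad_2 0.72 [329.6 172.4] [0.6103 0.1892 0.028 ] [0.596  0.1929 0.1214]
pad_2 0.64 [353.6 234.2] [0.4731 0.1408 0.028 ] [0.4733 0.1482 0.1067]
   box 0.56 [351. 203. 113. 119.]
pad_3 0.72 [329.6 172.4] [0.6103 0.1892 0.028 ] [0.596  0.1929 0.1214]
pad_3 0.64 [353.6 234.2] [0.4731 0.1408 0.028 ] [0.4733 0.1482 0.1067]
   box 0.56 [351. 203. 113. 119.]
pad_4 0.72 [329.6 172.4] [0.6103 0.1892 0.028 ] [0.596  0.1929 0.1214]
pad_4 0.64 [353.6 
[... 1688 characters left out ...]
4.]
pad_4 0.97 [338.3 243.1] [0.4775 0.144  0.028 ] [0.4621 0.133  0.05  ]
pad_4 0.96 [361.2 200.1] [0.6075 0.182  0.028 ] [0.5954 0.1746 0.041 ]
   box 0.8 [360. 232. 128.  94.]
   box 0.68 [262. 183.  38.  36.]
bottle_iodine 0.59 [327.1 213.9] [0.526 0.212 0.028] [0.5141 0.2026 0.0432]
   box 0.89 [324. 197.  11.  36.]
bottle_water 0.7 [380.5 243.1] [0.5311 0.0805 0.028 ] [0.5122 0.0711 0.0519]
bottle_water 0.69 [381.6 247.6] [0.5229 0.0725 0.028 ] [0.5128 0.0676 0.0409]
   box 0.91 [385. 231.  15.  40.]
bottle_eosin 0.84 [360.5 200.5] [0.6054 0.1824 0.028 ] [0.5928 0.1746 0.0418]
   box 0.98 [360. 186.  12.  38.]
bottle_blue 0.64 [341.  246.7] [0.4737 0.1343 0.028 ] [0.467  0.1296 0.0377]
```

View pics/top1.png

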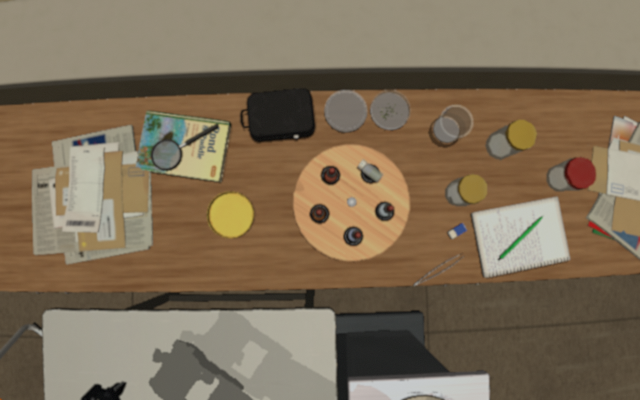

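View pics/scene1.png

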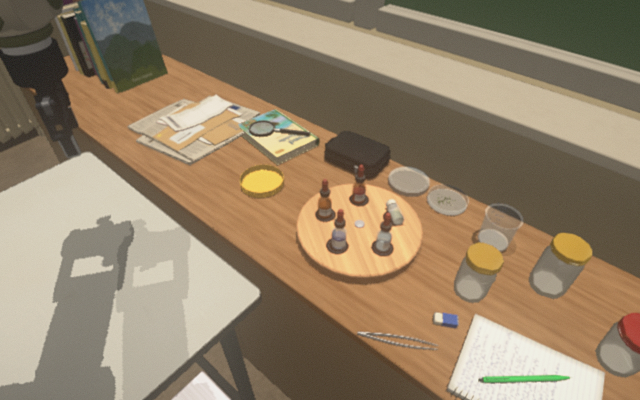

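The top view shows the deck centred near (352,202), the vial lying at (370,172) and bottles at (331,175), (319,213), (354,235) and (385,210). The lid is at (231,215). The scene view agrees, with the vial at (395,211). I'll bring the wrist camera over the rack.

```bash
cat >> h.py <<'E'
from scipy.spatial.transform import Rotation as Ro
def plan(pos,R,opening,n=None):
    """rows (straight, even) from the measured pose to the wanted TCP pose"""
    s=env.observe(); p=np.array(s["position"]); R0=np.array(s["tool_rot"])
    rv=Ro.from_matrix(R0.T@R).as_rotvec(); d=np.array(pos)-p
    n=n or int(max(np.ceil(np.linalg.norm(d)/.040),np.ceil(np.linalg.norm(rv)/.115),1))
    st=rv/n; out=[]
    for i in range(n):
        Ri=R0@Ro.from_rotvec(st*i).as_matrix()
        t=Ri.T@(d/n)*1000
        out.append(f"{opening} "+" ".join(f"{v:.1f}" for v in t)+" "+" ".join(f"{v:.3f}" for v in st))
    print("n",n,"d",d,"rv",rv); 
    for k in range(0,n,8): print("; ".join(out[k:k+8]))
def down(yang):
    """tool down, closing axis y at yang degrees"""
    a=np.deg2rad(yang); y=np.array([np.cos(a),np.sin(a),0]); z=np.array([0,0,-1.]); return np.c_[np.cross(y,z),y,z]
E
python3 - <<'E'
from h import *
plan([0.56,0.11,0.32],down(-31),1)
E
```

```text
n 15 d [ 0.347  -0.397   0.0887] rv [-0.     -0.      1.7141]
1 -31.6 -15.4 -5.9 -0.000 -0.000 0.114; 1 -33.1 -11.7 -5.9 -0.000 -0.000 0.114; 1 -34.3 -7.9 -5.9 -0.000 -0.000 0.114; 1 -34.9 -3.9 -5.9 -0.000 -0.000 0.114; 1 -35.2 0.1 -5.9 -0.000 -0.000 0.114; 1 -34.9 4.1 -5.9 -0.000 -0.000 0.114; 1 -34.2 8.0 -5.9 -0.000 -0.000 0.114; 1 -33.1 11.9 -5.9 -0.000 -0.000 0.114
1 -31.5 15.6 -5.9 -0.000 -0.000 0.114; 1 -29.5 19.1 -5.9 -0.000 -0.000 0.114; 1 -27.2 22.3 -5.9 -0.000 -0.000 0.114; 1 -24.4 25.3 -5.9 -0.000 -0.000 0.114; 1 -21.4 27.9 -5.9 -0.000 -0.000 0.114; 1 -18.1 30.1 -5.9 -0.000 -0.000 0.114; 1 -14.5 32.0 -5.9 -0.000 -0.000 0.114
```

>>> servo_tool:
  deltas: "1 -32 -15 -6 0 0 0.114; 1 -33 -12 -6 0 0 0.114; 1 -34 -8 -6 0 0 0.114; 1 -35 -4 -6 0 0 0.114; 1 -35 0 -6 0 0 0.114; 1 -35 4 -6 0 0 0.114; 1 -34 8 -6 0 0 0.114; 1 -33 12 -6 0 0 0.114"

```text
time_s: 3.17
position: [0.3989, 0.2943, 0.2798]
tool_rot: [[-0.253, 0.968, 0.0], [0.968, 0.253, 0.0], [0.0, 0.0, -1.0]]
ft_force: [0.6, 0.4, -0.5]
grip_width: 0.0855
gripper_force: 0.0
```

>>> servo_tool:
  deltas: "1 -32 16 -6 0 0 0.114; 1 -30 19 -6 0 0 0.114; 1 -27 22 -6 0 0 0.114; 1 -24 25 -6 0 0 0.114; 1 -21 28 -6 0 0 0.114; 1 -18 30 -6 0 0 0.114; 1 -14 32 -6 0 0 0.114; 1 0 0 0 0 0 0"

```text
time_s: 3.83
position: [0.5641, 0.1072, 0.3211]
tool_rot: [[0.521, 0.854, 0.001], [0.854, -0.521, -0.001], [-0.0, 0.002, -1.0]]
ft_force: [1.0, -0.7, -0.8]
grip_width: 0.0855
gripper_force: 0.0
```

```bash
cat > look.py <<'E'
from h import *
import sys
p=env.get_image("wrist"); s=env.observe()
print(s["position"],s["q"],s["time_s"]); print("cam",ray(p,(320,200)))
print("cam in tool",np.array(s["tool_rot"]).T@(ray(p,(320,200))[0]-s["position"]))
for n in ["vial","vial_pad","turntable_center","pad_1","bottle_iodine","bottle_water","bottle_eosin","bottle_blue","tray_lid"]:
    z={"vial":.0405,"tray_lid":0}.get(n,.028)
    for q in env.spot_point(n,p)[:4 if n=="pad_1" else 1]: print(n,round(q["conf"],2),np.array(q["uv"]).round(1),at_z(p,q["uv"],z))
    if n=="vial":
        for q in env.spot_in(n,p)[:1]: print("   box",round(q["conf"],2),np.array(q["bbox"]).round(0))
save(p,sys.argv[1])
np.save("cloud.npy",cloud(p))
E
python3 look.py w1.png
```

```text
[0.5624 0.1093 0.3208] [-0.829  21.7192 59.8956 -0.013  98.3907 30.2005] 3.8833
cam (array([0.6025, 0.1707, 0.4642]), array([-0.1523, -0.2601, -0.9536]))
cam in tool [ 0.0732  0.0027 -0.1434]
vial 0.98 [350.6 163.7] [0.5942 0.0766 0.0405]
   box 0.72 [351. 140.  23.  45.]
vial_pad 0.72 [352.1 141.9] [0.6101 0.0979 0.028 ]
turntable_center 0.67 [292.4 140.1] [0.5448 0.1406 0.028 ]
pad_1 0.82 [248.3 165.5] [0.4763 0.143  0.028 ]
pad_1 0.79 [316.2  80.1] [0.6104 0.1881 0.028 ]
pad_1 0.68 [306.2 192.4] [0.5225 0.0709 0.028 ]
pad_1 0.56 [245.4  98.3] [0.5226 0.2165 0.028 ]
bottle_iodine 0.75 [244.4 100.7] [0.5198 0.2147 0.028 ]
bottle_water 0.69 [348.8 163. ] [0.5924 0.0758 0.028 ]
bottle_eosin 0.6 [309.   80.9] [0.6023 0.192  0.028 ]
bottle_blue 0.71 [248.7 169.7] [0.4735 0.138  0.028 ]
```

View pics/w1.png

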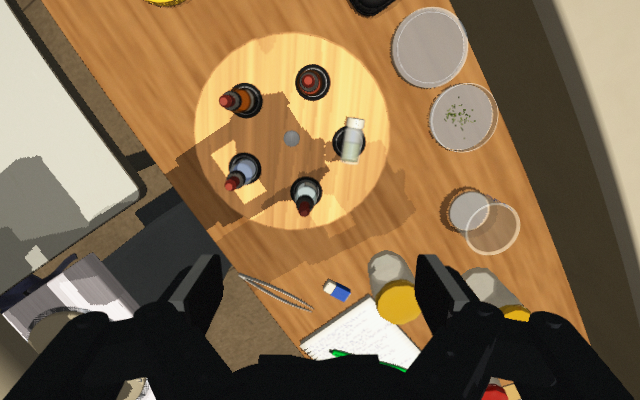

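The wrist view shows the vial lying with its base at (350,163) and cap at (355,120). It lies over its pad (350,141), between eosin at (313,82) and water at (306,195). I'll compute the axis and pad fit.

```bash
cat > fit.py <<'E'
from h import *
from scipy.optimize import least_squares
def fit(P, vp):
    # P 4 bottle pads (ccw-order free), vp vial pad guess -> centre, angle
    P=np.array(P)
    def m(q): return np.array([[q[0]+.075*np.cos(q[2]+k*2*np.pi/5),q[1]+.075*np.sin(q[2]+k*2*np.pi/5)] for k in range(5)])
    def res(q):
        M=m(q); r=[M[0]-vp]
        for p in P: d=M[1:]-p; r.append(d[np.argmin((d**2).sum(1))])
        return np.array(r).ravel()
    a0=np.arctan2(vp[1]-.14,vp[0]-.545); s=least_squares(res,[.545,.14,a0],loss='soft_l1',f_scale=.004)
    return s.x,m(s.x),res(s.x)
E
python3 - <<'E'
from fit import *
x,M,r=fit([(.4763,.143),(.6104,.1881),(.5225,.0709),(.5226,.2165)],np.array([.6101,.0979]))
print(x,np.degrees(x[2]));print(M);print(r.reshape(-1,2)*1000)
C=np.load("cloud.npy"); sub=C[105:178,325:380].reshape(-1,3)
print("deck z",np.nanmedian(C[200:225,280:330][...,2]))
v=sub[(sub[:,2]>.037)&(sub[:,2]<.062)]; print(len(v),np.percentile(v[:,2],[5,50,95]))
c=np.median(v[:,:2],0); u,s,w=np.linalg.svd(v[:,:2]-v[:,:2].mean(0)); a=w[0]*np.sign(w[0][1]); n=np.array([-a[1],a[0]])
t=(v[:,:2]-c)@a; e=(v[:,:2]-c)@n; print("c",c,"axis",a,np.degrees(np.arctan2(a[1],a[0])),"t",np.percentile(t,[1,99]),"e",np.percentile(e,[1,99]))
top=v[v[:,2]>.050]; print("ridge mean",top[:,:2].mean(0),len(top))
E
python3 - <<'E'
import sys;sys.path.insert(0,'.')
import cv2
a=cv2.imread('pics/w1.png')[60:220,200:410]
cv2.imwrite('pics/w1c.png',cv2.resize(a,None,fx=3.5,fy=3.5,interpolation=cv2.INTER_CUBIC))
E
```

```text
[ 0.5484  0.1433 -0.6302] -36.10570088035512
[[0.609  0.0991]
 [0.6092 0.1872]
 [0.5254 0.2146]
 [0.4734 0.1434]
 [0.5251 0.072 ]]
[[-1.0602  1.162 ]
 [-2.8549  0.3961]
 [-1.1975 -0.8704]
 [ 2.6372  1.0713]
 [ 2.8003 -1.8704]]
deck z 0.028652217117744766
869 [0.0444 0.0511 0.0539]
c [0.6105 0.1025] axis [0.6393 0.769 ] 50.26039552498045 t [-0.0271  0.0276] e [-0.0128  0.0112]
ridge mean [0.6106 0.1014] 571
```

View pics/w1c.png

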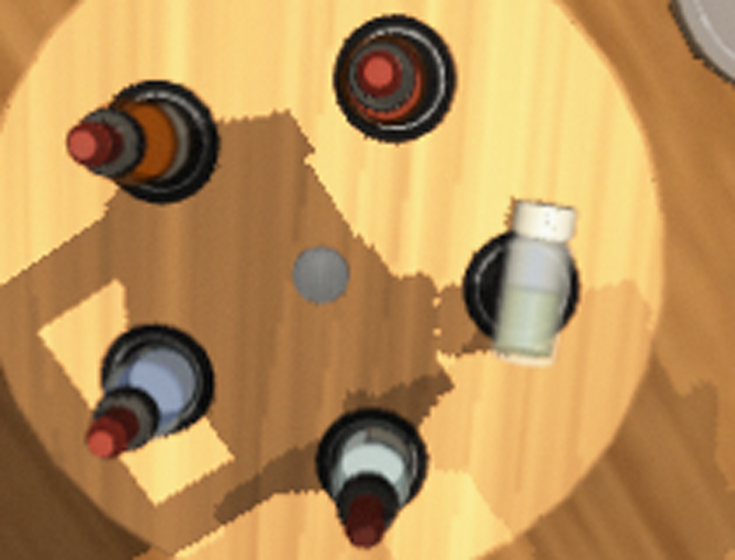

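The vial centre is at (0.6105, 0.102) with its axis at 50.3° and the cap toward the eosin bottle. In the crop, the pad fit is consistent to about 3 mm. The plan:
1. Grasp across the axis with a 10° lean.
2. Stand the vial upright on free table by rolling the tool.
3. Regrasp it from the top and set it straight down.

Run:
```python
from h import *
R=down(-39.7)@Ro.from_euler('y',-10,degrees=True).as_matrix()
print(R)
plan([.6132,.1052,.160],R,.7)
```

```text
[[ 0.6291  0.7694 -0.1109]
 [ 0.7577 -0.6388 -0.1336]
 [-0.1736  0.     -0.9848]]
n 5 d [ 0.0527 -0.0069 -0.1615] rv [ 0.0139 -0.1743  0.1563]
0.7 4.2 9.8 32.3 0.003 -0.035 0.031; 0.7 5.6 9.7 32.1 0.003 -0.035 0.031; 0.7 7.0 9.6 31.9 0.003 -0.035 0.031; 0.7 8.4 9.4 31.6 0.003 -0.035 0.031; 0.7 9.8 9.2 31.2 0.003 -0.035 0.031
```

>>> servo_tool:
  deltas: "0.7 4.2 9.8 32.3 0.003 -0.035 0.031; 0.7 5.6 9.7 32.1 0.003 -0.035 0.031; 0.7 7 9.6 31.9 0.003 -0.035 0.031; 0.7 8.4 9.4 31.6 0.003 -0.035 0.031; 0.7 9.8 9.2 31.2 0.003 -0.035 0.031; 0.7 0 0 0 0 0 0; 0.7 0 0 0 0 0 0"

```text
time_s: 4.97
position: [0.613, 0.1049, 0.1586]
tool_rot: [[0.627, 0.77, -0.115], [0.759, -0.638, -0.133], [-0.176, -0.004, -0.984]]
ft_force: [0.9, -0.6, 1.8]
grip_width: 0.06
gripper_force: 0.0
```

Run:
```python
from h import *
R=down(-39.7)@Ro.from_euler('y',-10,degrees=True).as_matrix()
plan([.6132,.1052,.0305],R,.7,8)
s=env.observe();print(s["position"],s["q"])
```

```text
n 8 d [ 0.0002  0.0003 -0.1281] rv [-0.0037  0.0024  0.0023]
0.7 2.9 0.1 15.8 -0.000 0.000 0.000; 0.7 2.9 0.1 15.8 -0.000 0.000 0.000; 0.7 2.9 0.1 15.8 -0.000 0.000 0.000; 0.7 2.8 0.0 15.8 -0.000 0.000 0.000; 0.7 2.8 0.0 15.8 -0.000 0.000 0.000; 0.7 2.8 0.0 15.8 -0.000 0.000 0.000; 0.7 2.8 0.0 15.8 -0.000 0.000 0.000; 0.7 2.8 0.0 15.8 -0.000 0.000 0.000
[0.613  0.1049 0.1586] [ 1.9279 35.9026 62.4885 -7.4218 88.5557 42.1526]
```

>>> servo_tool:
  deltas: "0.7 3.2 0 18 0 0 0; 0.7 3.2 0 18 0 0 0; 0.7 3.2 0 18 0 0 0; 0.7 3.2 0 18 0 0 0; 0.7 3.2 0 18 0 0 0; 0.7 3.2 0 18 0 0 0; 0.7 2.8 0 16 0 0 0; 0.7 0 0 0 0 0 0"
  newtons: 20

```text
time_s: 5.63
position: [0.6126, 0.1047, 0.034]
tool_rot: [[0.628, 0.77, -0.113], [0.758, -0.638, -0.133], [-0.174, -0.002, -0.985]]
ft_force: [-1.1, -0.6, -0.9]
grip_width: 0.0595
gripper_force: 0.0
```

>>> servo_tool:
  deltas: "0.7 0.3 0 1.7 0 0 0; 0.4 0 0 0 0 0 0; 0.4 0 0 0 0 0 0; 0.2 0 0 0 0 0 0; 0.2 0 0 0 0 0 0; 0.2 0 0 0 0 0 0; 0.2 0 0 0 0 0 0; 0.2 0 0 0 0 0 0"
  newtons: 30

```text
time_s: 6.3
position: [0.6138, 0.1049, 0.0338]
tool_rot: [[0.629, 0.77, -0.11], [0.758, -0.638, -0.133], [-0.173, 0.001, -0.985]]
ft_force: [-0.6, 0.2, 6.2]
grip_width: 0.0238
gripper_force: 29.5
```

>>> servo_tool:
  deltas: "0.2 -0.9 0 -5 0 0 0; 0.2 -1.7 0 -10 0 0 0; 0.2 -3.5 0 -20 0 0 0; 0.2 -4.2 0 -24 0 0 0; 0.2 -4.2 0 -24 0 0 0; 0.2 -4.2 0 -24 0 0 0; 0.2 -4.2 0 -24 0 0 0; 0.2 -2 0 -12 0 0 0"
  newtons: 40

```text
time_s: 6.97
position: [0.6143, 0.105, 0.1816]
tool_rot: [[0.629, 0.77, -0.107], [0.758, -0.638, -0.133], [-0.171, 0.003, -0.985]]
ft_force: [-0.2, 1.0, -0.3]
grip_width: 0.0233
gripper_force: 39.8
```

```bash
python3 look.py w2.png | head -8
python3 - <<'E'
from h import *
p=cv2.imread("pics/w2.png"); s=env.get_image("scene")
cv2.imwrite("pics/w2s.png",np.hstack([cv2.resize(p,(480,300)),cv2.resize(s["img"][120:290,260:500,::-1],(320,226))[:,:].repeat(1,0) if False else cv2.resize(s["img"][120:320,230:443,::-1],(320,300))]))
E
```

```text
[0.6148 0.1051 0.183 ] [ 1.9487 34.7606 60.4808 -7.4501 91.0687 41.9123] 7.0167
cam (array([0.6762, 0.1803, 0.3099]), array([-0.2888, -0.3578, -0.8881]))
cam in tool [ 0.0742 -0.0002 -0.1415]
vial 0.69 [317.9 319.8] [ 0.4898 -0.044   0.0405]
   box 0.84 [319. 274.  55. 126.]
vial_pad 0.91 [315.6 162.4] [0.6058 0.0987 0.028 ]
turntable_center 0.61 [230.6 169.5] [0.5417 0.1433 0.028 ]
pad_1 0.92 [268.2 230.9] [0.5224 0.0731 0.028 ]
```

View pics/w2s.png

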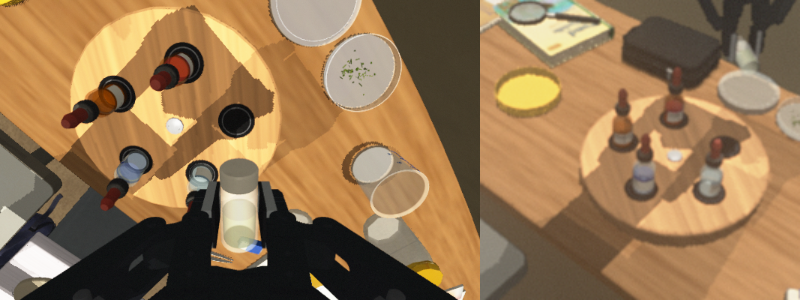

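The wrist picture shows the vial held firmly with its cap at (238,165), and its pad empty at (236,120). In the scene crop, all four bottles are standing. I'll roll it upright over the free table area near (0.42, 0).

```bash
cat >> h.py <<'E'
def side(haz,e):
    """tool pointing along azimuth haz, e deg below the horizon, x axis upward"""
    a,e=np.deg2rad([haz,e]); h=np.array([np.cos(a),np.sin(a),0]); u=np.array([0,0,1.])
    z=np.cos(e)*h-np.sin(e)*u; x=np.sin(e)*h+np.cos(e)*u
    return np.c_[x,np.cross(z,x),z]
E
python3 - <<'E'
from h import *
plan([.42,.0,.20],side(78,15),.2,18)
E
```

```text
n 18 d [-0.1935 -0.105   0.0232] rv [ 0.2825  1.4532 -0.448 ]
0.2 -11.4 -4.6 0.7 0.016 0.081 -0.025; 0.2 -11.3 -4.8 -0.1 0.016 0.081 -0.025; 0.2 -11.1 -5.1 -0.9 0.016 0.081 -0.025; 0.2 -10.9 -5.4 -1.8 0.016 0.081 -0.025; 0.2 -10.6 -5.7 -2.5 0.016 0.081 -0.025; 0.2 -10.2 -6.0 -3.3 0.016 0.081 -0.025; 0.2 -9.8 -6.3 -4.0 0.016 0.081 -0.025; 0.2 -9.3 -6.6 -4.7 0.016 0.081 -0.025
0.2 -8.7 -6.9 -5.3 0.016 0.081 -0.025; 0.2 -8.1 -7.2 -5.8 0.016 0.081 -0.025; 0.2 -7.4 -7.5 -6.3 0.016 0.081 -0.025; 0.2 -6.7 -7.8 -6.8 0.016 0.081 -0.025; 0.2 -5.9 -8.1 -7.2 0.016 0.081 -0.025; 0.2 -5.1 -8.3 -7.5 0.016 0.081 -0.025; 0.2 -4.3 -8.5 -7.7 0.016 0.081 -0.025; 0.2 -3.4 -8.8 -7.9 0.016 0.081 -0.025
0.2 -2.6 -9.0 -8.0 0.016 0.081 -0.025; 0.2 -1.7 -9.1 -8.0 0.016 0.081 -0.025
```

>>> servo_tool:
  deltas: "0.2 -11.4 -4.6 0.7 0.016 0.081 -0.025; 0.2 -11.3 -4.8 -0.1 0.016 0.081 -0.025; 0.2 -11.1 -5.1 -0.9 0.016 0.081 -0.025; 0.2 -10.9 -5.4 -1.8 0.016 0.081 -0.025; 0.2 -10.6 -5.7 -2.5 0.016 0.081 -0.025; 0.2 -10.2 -6 -3.3 0.016 0.081 -0.025; 0.2 -9.8 -6.3 -4 0.016 0.081 -0.025; 0.2 -9.3 -6.6 -4.7 0.016 0.081 -0.025"

```text
time_s: 8.23
position: [0.5272, 0.0579, 0.188]
tool_rot: [[0.445, 0.884, 0.143], [0.763, -0.458, 0.456], [0.469, -0.094, -0.878]]
ft_force: [0.3, -0.3, -0.7]
grip_width: 0.0235
gripper_force: 39.9
```

>>> servo_tool:
  deltas: "0.2 -8.7 -6.9 -5.3 0.016 0.081 -0.025; 0.2 -8.1 -7.2 -5.8 0.016 0.081 -0.025; 0.2 -7.4 -7.5 -6.3 0.016 0.081 -0.025; 0.2 -6.7 -7.8 -6.8 0.016 0.081 -0.025; 0.2 -5.9 -8.1 -7.2 0.016 0.081 -0.025; 0.2 -5.1 -8.3 -7.5 0.016 0.081 -0.025; 0.2 -4.3 -8.5 -7.7 0.016 0.081 -0.025; 0.2 -3.4 -8.8 -7.9 0.016 0.081 -0.025"

```text
time_s: 8.9
position: [0.4414, 0.0106, 0.1978]
tool_rot: [[0.132, 0.968, 0.215], [0.382, -0.249, 0.89], [0.914, -0.035, -0.403]]
ft_force: [-0.1, 0.3, -0.3]
grip_width: 0.0235
gripper_force: 39.9
```

>>> servo_tool:
  deltas: "0.2 -2.6 -9 -8 0.016 0.081 -0.025; 0.2 -1.7 -9.1 -8 0.016 0.081 -0.025; 0.2 0 0 0 0 0 0; 0.2 0 0 0 0 0 0"

```text
time_s: 9.23
position: [0.4207, -0.001, 0.1994]
tool_rot: [[0.055, 0.979, 0.199], [0.248, -0.206, 0.947], [0.967, -0.003, -0.254]]
ft_force: [-0.4, 0.1, -1.0]
grip_width: 0.0237
gripper_force: 39.9
```

Run:
```python
from h import *
s=env.observe(); print(s["q"],s["position"]);print(s["tool_rot"])
p=env.get_image("scene"); save(p,"s3.png")
plan([.42,.0,.05],side(78,15),.2,8)
```

```text
[-48.8851  30.1358 107.9359  51.9965 101.5512 -56.8416] [ 0.4207 -0.001   0.1994]
[[ 0.0552  0.9785  0.1985]
 [ 0.2481 -0.206   0.9466]
 [ 0.9672 -0.003  -0.2541]]
n 8 d [-0.0008  0.0005 -0.1497] rv [-0.0033 -0.0038 -0.001 ]
0.2 -18.1 -0.1 4.8 -0.000 -0.000 -0.000; 0.2 -18.1 -0.1 4.8 -0.000 -0.000 -0.000; 0.2 -18.1 -0.1 4.8 -0.000 -0.000 -0.000; 0.2 -18.1 -0.1 4.8 -0.000 -0.000 -0.000; 0.2 -18.1 -0.1 4.9 -0.000 -0.000 -0.000; 0.2 -18.1 -0.1 4.9 -0.000 -0.000 -0.000; 0.2 -18.1 -0.1 4.9 -0.000 -0.000 -0.000; 0.2 -18.1 -0.1 4.9 -0.000 -0.000 -0.000
```

View pics/s3.png

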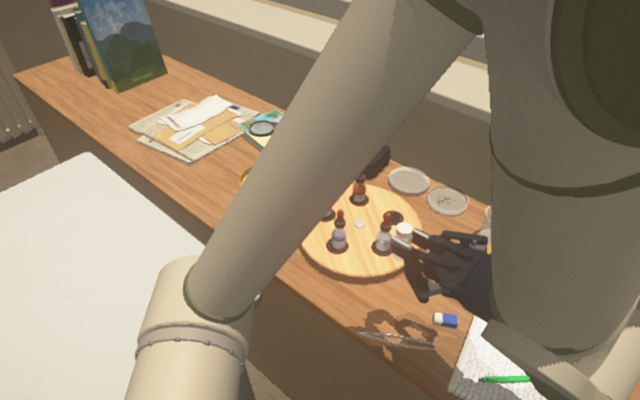

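The scene shows the vial upright in the fingers with its cap at (404,230), clear of everything. I'll lower it over the free table.

>>> servo_tool:
  deltas: "0.2 -18 0 4.8 0 0 0; 0.2 -18 0 4.8 0 0 0; 0.2 -18 0 4.8 0 0 0; 0.2 -18 0 4.8 0 0 0; 0.2 -18 0 4.8 0 0 0; 0.2 -18 0 4.8 0 0 0; 0.2 -14 0 3.7 0 0 0; 0.2 0 0 0 0 0 0"

```text
time_s: 9.95
position: [0.4207, 0.0006, 0.0723]
tool_rot: [[0.054, 0.979, 0.196], [0.249, -0.203, 0.947], [0.967, -0.003, -0.255]]
ft_force: [0.6, 0.7, 0.2]
grip_width: 0.0237
gripper_force: 39.9
```

Run:
```python
from h import *
s=env.observe(); print(s["q"],s["position"],s["ft_force"])
p=env.get_image("wrist"); 
q=env.get_image("top")
cv2.imwrite("pics/w4.png",np.hstack([cv2.resize(p["img"][:,:,::-1],(480,300)),cv2.resize(q["img"][180:300,380:508,::-1],(320,300))]))
```

```text
[-48.6837  46.2707 111.2318  50.558   89.2781 -72.0562] [0.4207 0.0006 0.0723] [0.5502 0.7117 0.218 ]
```

View pics/w4.png

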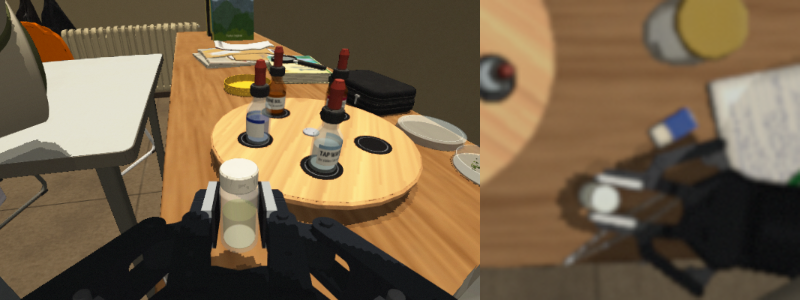

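The vial is held straight, and the free table is below it. The eraser and tweezers lie to the side. I'll lower on.

>>> servo_tool:
  deltas: "0.2 -5.8 0 1.5 0 0 0; 0.2 -5.8 0 1.5 0 0 0; 0.2 -5.8 0 1.5 0 0 0; 0.2 -4.8 0 1.3 0 0 0; 0.2 -4.8 0 1.3 0 0 0; 0.2 -2.9 0 0.8 0 0 0; 0.2 0 0 0 0 0 0"
  newtons: 25

```text
time_s: 10.63
position: [0.4203, 0.0002, 0.0421]
tool_rot: [[0.053, 0.979, 0.197], [0.247, -0.204, 0.947], [0.968, -0.002, -0.252]]
ft_force: [-0.1, -0.1, -0.0]
grip_width: 0.0233
gripper_force: 39.9
```

>>> servo_tool:
  deltas: "0.2 -2.9 0 0.8 0 0 0; 0.2 -1.9 0 0.5 0 0 0; 0.2 -1 0 0.3 0 0 0; 0.2 0 0 0 0 0 0"

```text
time_s: 10.97
position: [0.4203, 0.0003, 0.0365]
tool_rot: [[0.053, 0.979, 0.197], [0.247, -0.204, 0.947], [0.967, -0.001, -0.253]]
ft_force: [-0.7, -0.6, -0.9]
grip_width: 0.0237
gripper_force: 39.9
```

>>> servo_tool:
  deltas: "0.2 -1 0 0.3 0 0 0; 0.2 -1 0 0.3 0 0 0; 0.2 -1 0 0.3 0 0 0; 0.2 0 0 0 0 0 0"

```text
time_s: 11.3
position: [0.4203, 0.0004, 0.0334]
tool_rot: [[0.053, 0.979, 0.197], [0.247, -0.204, 0.947], [0.967, -0.001, -0.253]]
ft_force: [0.9, 0.3, -0.4]
grip_width: 0.0233
gripper_force: 39.9
```

>>> servo_tool:
  deltas: "0.2 -1 0 0.3 0 0 0; 0.2 -1 0 0.3 0 0 0; 0.2 0 0 0 0 0 0"

```text
time_s: 11.55
position: [0.4204, 0.0006, 0.0324]
tool_rot: [[0.052, 0.979, 0.198], [0.245, -0.205, 0.948], [0.968, -0.001, -0.25]]
ft_force: [-1.0, -3.2, 8.4]
grip_width: 0.0236
gripper_force: 40.5
```

>>> servo_tool:
  deltas: "0.2 0 0 0 0 0.025 0; 0.2 0 0 0 0 0.025 0; 0.2 -0.5 0 0 0 0 0; 0.2 0 0 0 0 0 0"

```text
time_s: 11.88
position: [0.4204, 0.0004, 0.0323]
tool_rot: [[0.042, 0.979, 0.201], [0.195, -0.205, 0.959], [0.98, -0.001, -0.2]]
ft_force: [-0.8, -4.2, 13.1]
grip_width: 0.0232
gripper_force: 40.6
```

Now I'll release gently.

>>> servo_tool:
  deltas: "0.3 0.5 0 0 0 0 0; 0.33 0 0 0 0 0 0; 0.37 0 0 0 0 0 0; 0.42 0 0 0 0 0 0; 0.5 0 0 0 0 0 0; 0.6 0 0 0 0 0 0; 0.6 0 0 0 0 0 0; 0.6 0 0 0 0 0 0"
  newtons: 20

```text
time_s: 12.55
position: [0.4204, 0.0005, 0.0314]
tool_rot: [[0.043, 0.979, 0.199], [0.2, -0.204, 0.958], [0.979, -0.001, -0.204]]
ft_force: [-0.5, -1.5, 0.1]
grip_width: 0.0511
gripper_force: 0.0
```

Run:
```python
from h import *
s=env.observe(); print(s["q"],s["position"],s["ft_force"])
p=env.get_image("wrist"); save(p,"w5.png")
print(env.spot_point("vial",p)[:1],env.spot_in("vial",p)[:1])
C=cloud(p); v=C[150:340,250:400].reshape(-1,3)
k=(np.abs(v[:,0]-.42)<.04)&(np.abs(v[:,1]-.0)<.04)&(v[:,2]>.008)&(v[:,2]<.09); v=v[k]; print(len(v),np.percentile(v,[2,50,98],axis=0))
t=v[v[:,2]>.052]; print(len(t),t.mean(0),np.percentile(t,[2,98],axis=0))
```

```text
[-49.0804  53.4986 110.7589  51.1657  87.9581 -77.4644] [0.4204 0.0005 0.0314] [-0.4997 -1.5492  0.0574]
[{'uv': [321.1, 318.5], 'conf': 0.57}] [{'bbox': [319.0, 273.7, 56.7, 127.8], 'conf': 0.59}]
8100 [[ 0.3887 -0.0367  0.0102]
 [ 0.4174 -0.0173  0.0416]
 [ 0.4459 -0.0003  0.0576]]
1719 [ 0.418  -0.0109  0.0564] [[ 0.4082 -0.0188  0.0523]
 [ 0.4282  0.0013  0.058 ]]
```

View pics/w5.png

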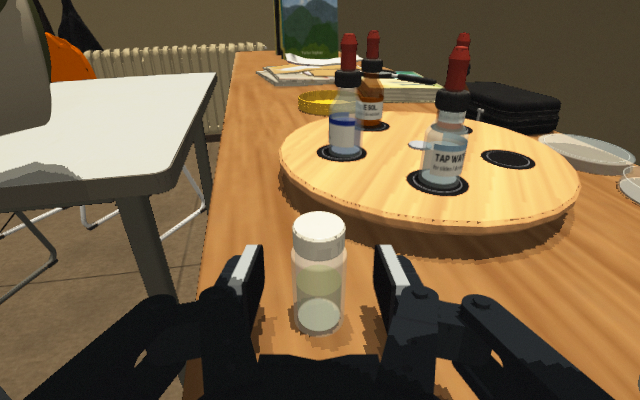

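The vial stands freely on the table with its cap at (319,228) and base at (319,318); its top is level at z≈0.057. I'll back off, rise, and come down over it from the top.

>>> servo_tool:
  deltas: "0.6 0 0 -15 0 0 0; 0.6 0 0 -20 0 0 0; 0.6 0 0 -20 0 0 0; 0.6 0 0 -25 0 0 0; 0.6 37 0 -8 0 0 0; 0.6 37 0 -8 0 0 0; 0.6 37 0 -8 0 0 0; 0.6 37 0 -8 0 0 0"

```text
time_s: 13.37
position: [0.404, -0.0771, 0.2009]
tool_rot: [[0.043, 0.979, 0.199], [0.199, -0.204, 0.958], [0.979, -0.002, -0.204]]
ft_force: [0.5, -1.7, -0.2]
grip_width: 0.0512
gripper_force: 0.0
```

Run:
```python
from h import *
plan([.418,-.0105,.20],down(-36),.6,15)
```

```text
n 15 d [ 0.014   0.0666 -0.0009] rv [-0.2899 -1.3435  0.3534]
0.6 0.9 0.0 4.5 -0.019 -0.090 0.024; 0.6 1.3 -0.1 4.4 -0.019 -0.090 0.024; 0.6 1.6 -0.2 4.2 -0.019 -0.090 0.024; 0.6 2.0 -0.3 4.1 -0.019 -0.090 0.024; 0.6 2.3 -0.5 3.9 -0.019 -0.090 0.024; 0.6 2.7 -0.6 3.6 -0.019 -0.090 0.024; 0.6 3.0 -0.7 3.4 -0.019 -0.090 0.024; 0.6 3.2 -0.9 3.1 -0.019 -0.090 0.024
0.6 3.5 -1.0 2.7 -0.019 -0.090 0.024; 0.6 3.7 -1.1 2.4 -0.019 -0.090 0.024; 0.6 3.9 -1.3 2.0 -0.019 -0.090 0.024; 0.6 4.0 -1.4 1.7 -0.019 -0.090 0.024; 0.6 4.1 -1.5 1.3 -0.019 -0.090 0.024; 0.6 4.1 -1.6 0.9 -0.019 -0.090 0.024; 0.6 4.2 -1.7 0.5 -0.019 -0.090 0.024
```

>>> servo_tool:
  deltas: "0.6 0.9 0 4.5 -0.019 -0.09 0.024; 0.6 1.3 -0.1 4.4 -0.019 -0.09 0.024; 0.6 1.6 -0.2 4.2 -0.019 -0.09 0.024; 0.6 2 -0.3 4.1 -0.019 -0.09 0.024; 0.6 2.3 -0.5 3.9 -0.019 -0.09 0.024; 0.6 2.7 -0.6 3.6 -0.019 -0.09 0.024; 0.6 3 -0.7 3.4 -0.019 -0.09 0.024; 0.6 3.2 -0.9 3.1 -0.019 -0.09 0.024"

```text
time_s: 14.03
position: [0.4117, -0.0415, 0.1988]
tool_rot: [[0.382, 0.904, 0.191], [0.715, -0.42, 0.56], [0.586, -0.078, -0.807]]
ft_force: [0.5, -0.4, 0.4]
grip_width: 0.0513
gripper_force: 0.0
```

>>> servo_tool:
  deltas: "0.6 3.5 -1 2.7 -0.019 -0.09 0.024; 0.6 3.7 -1.1 2.4 -0.019 -0.09 0.024; 0.6 3.9 -1.3 2 -0.019 -0.09 0.024; 0.6 4 -1.4 1.7 -0.019 -0.09 0.024; 0.6 4.1 -1.5 1.3 -0.019 -0.09 0.024; 0.6 4.1 -1.6 0.9 -0.019 -0.09 0.024; 0.6 4.2 -1.7 0.5 -0.019 -0.09 0.024; 0.6 0 0 0 0 0 0"

```text
time_s: 14.7
position: [0.4186, -0.0085, 0.1981]
tool_rot: [[0.587, 0.81, -0.01], [0.81, -0.587, -0.007], [-0.011, -0.004, -1.0]]
ft_force: [0.8, 0.9, 0.7]
grip_width: 0.0515
gripper_force: 0.0
```

```bash
cat > vialtop.py <<'E'
from h import *
p=env.get_image("wrist"); save(p,"w6.png")
s=env.observe(); print(s["q"],s["position"])
q=env.spot_in("vial",p)[:1]; print(q)
C=cloud(p); v=C.reshape(-1,3)
k=(np.abs(v[:,0]-.418)<.04)&(np.abs(v[:,1]+.01)<.04)&(v[:,2]>.053)&(v[:,2]<.062); v=v[k]
print(len(v),v.mean(0),np.percentile(v,[1,99],axis=0),np.percentile(v,[1,99],axis=0).mean(0))
t=v.mean(0); plan([t[0],t[1],.029],down(-36),.6,8)
E
python3 vialtop.py
```

```text
[-17.324   10.7111  96.5656  -0.3318  73.1758  18.6235] [ 0.4185 -0.009   0.1978]
[{'bbox': [319.4, 173.8, 26.5, 36.6], 'conf': 0.68}]
501 [ 0.419  -0.0065  0.0569] [[ 0.4085 -0.0171  0.0536]
 [ 0.4294  0.0039  0.0584]] [ 0.419  -0.0066  0.056 ]
n 8 d [ 0.0007  0.0032 -0.1687] rv [-0.0064  0.0067  0.0014]
0.6 0.5 -0.0 21.1 -0.001 0.001 0.000; 0.6 0.5 -0.1 21.1 -0.001 0.001 0.000; 0.6 0.5 -0.1 21.1 -0.001 0.001 0.000; 0.6 0.5 -0.1 21.1 -0.001 0.001 0.000; 0.6 0.4 -0.1 21.1 -0.001 0.001 0.000; 0.6 0.4 -0.1 21.1 -0.001 0.001 0.000; 0.6 0.4 -0.1 21.1 -0.001 0.001 0.000; 0.6 0.4 -0.2 21.1 -0.001 0.001 0.000
```

>>> servo_tool:
  deltas: "0.6 0.5 0 24 -0.001 0.001 0; 0.6 0.5 -0.1 24 -0.001 0.001 0; 0.6 0.5 -0.1 24 -0.001 0.001 0; 0.6 0.5 -0.1 24 -0.001 0.001 0; 0.6 0.5 -0.1 24 -0.001 0.001 0; 0.6 0.5 -0.2 24 -0.001 0.001 0; 0.6 0.5 -0.2 22 0 0 0; 0.6 0 0 0 0 0 0"

```text
time_s: 15.47
position: [0.4171, -0.0083, 0.0292]
tool_rot: [[0.591, 0.807, -0.007], [0.807, -0.591, 0.001], [-0.003, -0.006, -1.0]]
ft_force: [-0.5, 0.1, -0.5]
grip_width: 0.0514
gripper_force: 0.0
```

>>> servo_tool:
  deltas: "0.5 0 0 1 0 0 0; 0.4 0 0 0 0 0 0; 0.3 0 0 0 0 0 0; 0.2 0 0 0 0 0 0; 0.2 0 0 0 0 0 0; 0.2 0 0 0 0 0 0"
  newtons: 30

```text
time_s: 15.97
position: [0.4198, -0.008, 0.0321]
tool_rot: [[0.589, 0.808, 0.002], [0.808, -0.589, -0.003], [-0.002, 0.004, -1.0]]
ft_force: [-0.7, -1.2, 7.4]
grip_width: 0.0238
gripper_force: 29.3
```

>>> servo_tool:
  deltas: "0.2 0 0 -5 0 0 0; 0.2 0 0 -15 0 0 0; 0.2 0 0 -25 0 0 0; 0.2 0 0 -30 0 0 0; 0.2 0 0 -30 0 0 0; 0.2 0 0 -30 0 0 0; 0.2 0 0 -25 0 0 0; 0.2 0 0 -5 0 0 0"
  newtons: 40

```text
time_s: 16.63
position: [0.4205, -0.0075, 0.2004]
tool_rot: [[0.589, 0.808, 0.007], [0.808, -0.589, -0.005], [0.001, 0.009, -1.0]]
ft_force: [0.5, 0.7, 0.3]
grip_width: 0.0234
gripper_force: 39.3
```

Run:
```python
from h import *
plan([.607,.0985,.20],down(-36),.2,7)
```

```text
n 7 d [ 0.1865  0.106  -0.0004] rv [ 0.0086 -0.0005 -0.0012]
0.2 27.9 12.6 0.2 0.001 -0.000 -0.000; 0.2 27.9 12.6 0.2 0.001 -0.000 -0.000; 0.2 27.9 12.6 0.1 0.001 -0.000 -0.000; 0.2 27.9 12.6 0.1 0.001 -0.000 -0.000; 0.2 27.9 12.6 0.1 0.001 -0.000 -0.000; 0.2 27.9 12.6 0.1 0.001 -0.000 -0.000; 0.2 27.9 12.6 0.1 0.001 -0.000 -0.000
```

>>> servo_tool:
  deltas: "0.2 27.9 12.6 0 0.001 0 0; 0.2 27.9 12.6 0 0.001 0 0; 0.2 27.9 12.6 0 0.001 0 0; 0.2 27.9 12.6 0 0.001 0 0; 0.2 27.9 12.6 0 0.001 0 0; 0.2 27.9 12.6 0 0.001 0 0; 0.2 27.9 12.6 0 0.001 0 0; 0.2 0 0 0 0 0 0"

```text
time_s: 17.3
position: [0.6083, 0.1008, 0.1939]
tool_rot: [[0.587, 0.809, -0.006], [0.809, -0.587, 0.003], [-0.001, -0.006, -1.0]]
ft_force: [0.1, -0.3, 0.1]
grip_width: 0.0239
gripper_force: 39.3
```

```bash
python3 look.py w7.png | cut -c1-110
python3 - <<'E'
from h import *
C=np.load("cloud.npy"); s=env.observe(); print(s["position"]); print(s["tool_rot"])
v=C.reshape(-1,3); P=np.array(s["position"]); 
r=(v-P)@np.array(s["tool_rot"])
k=(np.abs(r[:,0])<.03)&(np.abs(r[:,1])<.0105)&(r[:,2]<-.0)&(r[:,2]>-.04); print(k.sum(),np.percentile(r[k],[2,50,98],axis=0))
t=r[k]; z0=np.percentile(t[:,2],5); t=t[t[:,2]<z0+.004]; print("cap top",t.mean(0),np.percentile(t,[2,98],axis=0))
E
```

```text
[0.6065 0.0997 0.194 ] [-1.7282 30.045  66.7167  0.099  83.6706 34.2476] 17.35
cam (array([0.6527, 0.1604, 0.3369]), array([-0.1794, -0.2434, -0.9533]))
cam in tool [ 0.0759  0.0006 -0.1431]
vial 0.86 [319.1 233.1] [0.5765 0.0582 0.0405]
   box 0.8 [319. 260.  56.  96.]
vial_pad 0.69 [319.  174.3] [0.6088 0.1029 0.028 ]
turntable_center 0.63 [237.6 180.4] [0.542 0.144 0.028]
pad_1 0.81 [264.2 100. ] [0.6092 0.1872 0.028 ]
pad_1 0.75 [188.1 220.9] [0.474  0.1415 0.028 ]
pad_1 0.7 [172.6 132.2] [0.522  0.2159 0.028 ]
pad_1 0.56 [268.9 245.1] [0.524 0.073 0.028]
bottle_iodine 0.57 [170.6 133.5] [0.5197 0.2162 0.028 ]
bottle_water 0.62 [270.6 242. ] [0.5276 0.0747 0.028 ]
bottle_eosin 0.64 [258.7 102.2] [0.604  0.1887 0.028 ]
bottle_blue 0.86 [187.6 218.5] [0.4753 0.1437 0.028 ]
tray_lid 0.58 [188.7 220.9] [0.4583 0.1394 0.    ]
[0.6054 0.0983 0.1956]
[[ 0.5893  0.8079 -0.0058]
 [ 0.8079 -0.5893  0.0016]
 [-0.0021 -0.0056 -1.    ]]
3176 [[-0.0048 -0.0096 -0.0242]
 [ 0.0096  0.0005 -0.0227]
 [ 0.0161  0.0099 -0.0017]]
cap top [ 0.0051  0.0005 -0.023 ] [[-0.0052 -0.0092 -0.0243]
 [ 0.0146  0.0099 -0.0207]]
```

View pics/w7.png

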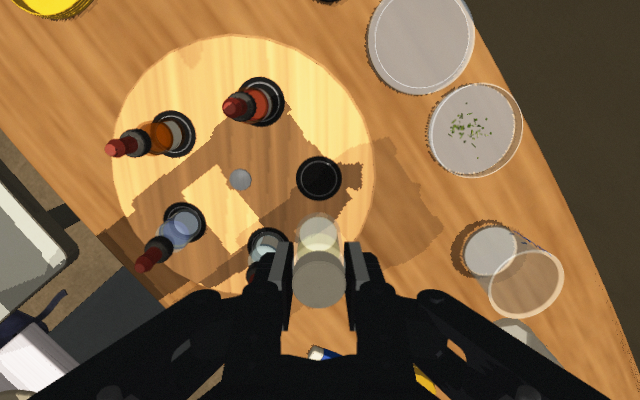

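The wrist view shows the pad's dark disc at about (319,178), and the vial upright in the fingers with its cap at (318,278) and base at (319,233). Next I'll refine the pad centre and the vial's offset in the tool.

Run:
```python
from fit import *
p=env.get_image("wrist"); s=env.observe(); P=np.array(s["position"]);R=np.array(s["tool_rot"]); print(P)
g=cv2.cvtColor(p["img"],cv2.COLOR_RGB2GRAY)
m=np.zeros_like(g); m[145:225,285:355]=(g[145:225,285:355]<45)*255
m=cv2.morphologyEx(m,cv2.MORPH_CLOSE,np.ones((5,5)))
n,l,st,c=cv2.connectedComponentsWithStats(m); i=1+np.argmax(st[1:,4]); print(st[i],c[i])
cn=max(cv2.findContours((l==i).astype(np.uint8),0,1)[0],key=len); e=cv2.fitEllipse(cn); print(e)
print("pad",at_z(p,e[0],.028))
x,M,r=fit([(.6092,.1872),(.474,.1415),(.522,.2159),(.524,.073)],at_z(p,e[0],.028)[:2]); print(x,M[0],np.degrees(x[2]));print((r.reshape(-1,2)*1000).round(1))
q=env.spot_point("vial",p)[0]; b=at_z(p,q["uv"],P[2]-.0321); print(q["uv"],"base in tool",(b-P)@R)
print("pad in tool",(np.r_[at_z(p,e[0],.028)]-P)@R, "fit pad",(np.r_[M[0],.028]-P)@R)
```

```text
[0.6055 0.0984 0.1956]
[ 297  152   46   44 1563] [319.2713 173.881 ]
((319.285888671875, 173.87461853027344), (42.90635681152344, 44.562660217285156), 92.93008422851562)
pad [0.6062 0.1001 0.028 ]
[ 0.5471  0.1436 -0.6236] [0.6079 0.0998] -35.731393821451015
[[ 1.8 -0.4]
 [-1.7  0.7]
 [-1.9  1.7]
 [ 1.5 -1.1]
 [ 0.2 -0.9]]
[316.7, 232.9] base in tool [-0.0009 -0.0012  0.0321]
pad in tool [0.0022 0.0005 0.1676] fit pad [0.003  0.0021 0.1675]
```

```bash
cat > meas.py <<'E'
from h import *
p=env.get_image("wrist"); s=env.observe(); P=np.array(s["position"]);R=np.array(s["tool_rot"]); print(P,s["time_s"])
r=(cloud(p).reshape(-1,3)-P)@R
k=(np.abs(r[:,0])<.03)&(np.abs(r[:,1])<.0135)&(r[:,2]<-.02)&(r[:,2]>-.032); t=r[k]; print("cap top",k.sum(),t.mean(0),np.percentile(t,[1,99],axis=0))
q=env.spot_point("vial",p)
if q: print(q[0],"base in tool",(at_z(p,q[0]["uv"],P[2]-.0321)-P)@R)
q=env.spot_point("vial_pad",p)
if q: print(q[0],"pad in tool",(at_z(p,q[0]["uv"],.028)-P)@R)
E
python3 meas.py
```

```text
[0.6055 0.0985 0.1954] 18.0
cap top 2652 [ 0.002  -0.0001 -0.0249] [[-0.0098 -0.0128 -0.0313]
 [ 0.0114  0.0128 -0.0204]]
{'uv': [318.7, 232.2], 'conf': 0.58} base in tool [-0.0004 -0.0001  0.0321]
{'uv': [318.1, 174.5], 'conf': 0.76} pad in tool [ 0.0017 -0.0006  0.1674]
```

>>> servo_tool:
  deltas: "0.2 2 0.5 5 0 0 0; 0.2 0 0 20 0 0 0; 0.2 0 0 25 0 0 0; 0.2 0 0 25 0 0 0; 0.2 0 0 20 0 0 0; 0.2 0 0 15 0 0 0; 0.2 0 0 5 0 0 0; 0.2 0 0 0 0 0 0"

```text
time_s: 18.77
position: [0.606, 0.1001, 0.079]
tool_rot: [[0.589, 0.808, -0.009], [0.808, -0.589, 0.002], [-0.004, -0.008, -1.0]]
ft_force: [-0.2, -0.2, 0.1]
grip_width: 0.0237
gripper_force: 39.3
```

```bash
python3 meas.py
python3 - <<'E'
from h import *
p=env.get_image("wrist"); s=env.observe(); P=np.array(s["position"]);R=np.array(s["tool_rot"])
print(P,R[:,2])
for n in ["pad_1","turntable_center"]:
    for q in env.spot_point(n,p)[:4]: print(n,q["conf"],np.array(q["uv"]).round(),at_z(p,q["uv"],.028))
save(p,"w8.png")
E
```

```text
[0.6066 0.1001 0.0803] 18.8167
cap top 2615 [ 0.0015 -0.0004 -0.0239] [[-0.0101 -0.0129 -0.0315]
 [ 0.0109  0.0128 -0.0202]]
{'uv': [315.4, 233.0], 'conf': 0.96} base in tool [-0.0007 -0.0025  0.0321]
{'uv': [320.1, 220.0], 'conf': 0.56} pad in tool [-0.0006  0.0002  0.0523]
[0.6071 0.1    0.0815] [-0.0039  0.0016 -1.    ]
turntable_center 0.89 [201. 222.] [0.5447 0.1423 0.028 ]
```

View pics/w8.png

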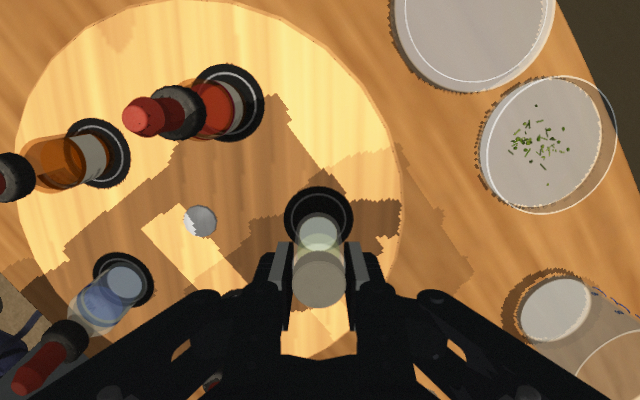

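The wrist view shows the pad disc around (319,219), centred directly under the vial to within about 1 mm. I'll lower it the last 20 mm.

>>> servo_tool:
  deltas: "0.2 0 0 6 0 0 0; 0.2 0 0 5 0 0 0; 0.2 0 0 4 0 0 0; 0.2 0 0 2 0 0 0; 0.2 0 0 0 0 0 0; 0.2 0 0 0 0 0 0"

```text
time_s: 19.57
position: [0.6064, 0.1001, 0.0631]
tool_rot: [[0.589, 0.808, -0.006], [0.808, -0.589, 0.002], [-0.002, -0.006, -1.0]]
ft_force: [-0.4, 0.1, -0.2]
grip_width: 0.0239
gripper_force: 39.3
```

>>> servo_tool:
  deltas: "0.2 0 0 1 0 0 0; 0.2 0 0 1 0 0 0; 0.2 0 0 0 0 0 0; 0.2 0 0 0 0 0 0"

```text
time_s: 19.9
position: [0.6064, 0.1001, 0.0614]
tool_rot: [[0.589, 0.808, -0.006], [0.808, -0.589, 0.002], [-0.002, -0.006, -1.0]]
ft_force: [-0.1, 0.2, -0.4]
grip_width: 0.0236
gripper_force: 39.3
```

>>> servo_tool:
  deltas: "0.2 0 0 1 0 0 0; 0.2 0 0 1 0 0 0; 0.2 0 0 0 0 0 0"

```text
time_s: 20.15
position: [0.6067, 0.1003, 0.0602]
tool_rot: [[0.589, 0.808, -0.005], [0.808, -0.589, 0.002], [-0.001, -0.005, -1.0]]
ft_force: [-1.6, 0.7, 6.1]
grip_width: 0.0241
gripper_force: 40.0
```

The vial is seated on the pad. I'll open slowly and then rise.

>>> servo_tool:
  deltas: "0.28 0 0 -0.7 0 0 0; 0.31 0 0 0 0 0 0; 0.34 0 0 0 0 0 0; 0.38 0 0 0 0 0 0; 0.45 0 0 0 0 0 0; 0.55 0 0 0 0 0 0; 0.55 0 0 0 0 0 0; 0.55 0 0 0 0 0 0"
  newtons: 20

```text
time_s: 20.82
position: [0.6063, 0.1001, 0.06]
tool_rot: [[0.589, 0.808, -0.006], [0.808, -0.589, 0.002], [-0.002, -0.006, -1.0]]
ft_force: [-0.3, 0.7, -0.3]
grip_width: 0.0468
gripper_force: 0.0
```

>>> servo_tool:
  deltas: "0.55 0 0 -3 0 0 0; 0.55 0 0 -8 0 0 0; 0.55 0 0 -15 0 0 0; 0.55 0 0 -20 0 0 0; 0.55 0 0 -30 0 0 0; 0.55 0 0 -30 0 0 0; 0.55 0 0 -30 0 0 0; 0.55 0 0 -10 0 0 0"

```text
time_s: 21.48
position: [0.6084, 0.0999, 0.2117]
tool_rot: [[0.589, 0.808, 0.002], [0.808, -0.589, 0.001], [0.002, 0.001, -1.0]]
ft_force: [-0.5, -0.8, 0.7]
grip_width: 0.047
gripper_force: 0.0
```

Run:
```python
from fit import *
import time
p0=env.get_image("wrist"); s=env.observe(); print(s["position"],s["qvel"],s["time_s"])
p=env.get_image("wrist"); save(p,"w9.png")
C=cloud(p); v=C.reshape(-1,3)
k=(np.abs(v[:,0]-.607)<.03)&(np.abs(v[:,1]-.1)<.03)&(v[:,2]>.079)&(v[:,2]<.092); t=v[k]
print("vial top",k.sum(),t.mean(0),np.percentile(t,[1,99],axis=0))
pts=[]
for n in ["vial","vial_pad","turntable_center","pad_1"]:
    for q in env.spot_point(n,p)[:4 if n=="pad_1" else 1]: print(n,round(q["conf"],2),np.array(q["uv"]).round(1),at_z(p,q["uv"],.028))
p1=env.get_image("wrist"); print("change",np.abs(p1["img"].astype(int)-p["img"]).mean())
```

```text
[0.6086 0.0999 0.2115] [ 0.0024  2.1627  4.5241 -0.1407 -4.8395  0.0449] 21.5333
vial top 556 [0.6064 0.1016 0.0848] [[0.5957 0.0909 0.0803]
 [0.6167 0.1119 0.0866]]
vial 0.81 [316.6 175.6] [0.6054 0.0988 0.028 ]
vial_pad 0.76 [316.2 173.8] [0.6062 0.1006 0.028 ]
turntable_center 0.65 [240.8 178.4] [0.5418 0.1418 0.028 ]
pad_1 0.7 [265.6  99.6] [0.6101 0.1872 0.028 ]
pad_1 0.62 [190.4 214.5] [0.4733 0.1436 0.028 ]
pad_1 0.62 [266.8 239.3] [0.5212 0.074  0.028 ]
pad_1 0.57 [176.  128.1] [0.5225 0.2189 0.028 ]
change 8.233489583333334
```

View pics/w9.png

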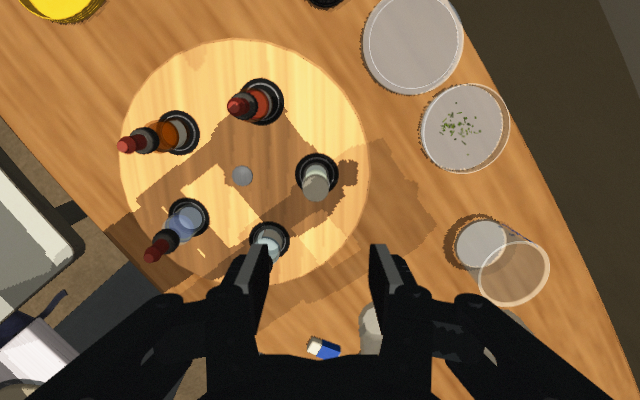

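The wrist view shows the vial upright on its pad, base at (316,175) and within about 2 mm of the pad centre. All four bottles are standing and the rack has not turned.

Run:
```python
from h import *
for i in range(8): p=env.get_image("wrist")
r=[]
for i in range(2):
    p=env.get_image("wrist"); r.append(p["img"].astype(int)); q=env.spot_point("vial_pad",p); print(at_z(p,q[0]["uv"],.028) if q else None)
print("change",np.abs(r[1]-r[0]).mean(),env.observe()["time_s"])
print(env.close_job())
```

```text
[0.6073 0.1    0.028 ]
[0.606  0.0969 0.028 ]
change 1.5710703125 22.4333
the job is handed in; nothing more can be done
None
```

I handed the job in at 22.4 s; the verdict isn't shown. The vial stands cap up within about 2 mm of its pad's centre. It was released once, standing on the table beside the rack rather than in the lid. In the last pictures all four bottles are upright on their pads and the rack is at rest.

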